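Load an empty spool on the bench winder

TASK

Make the bench winder ready: put the empty spool over its upright spindle and, pressing only lightly and never forcing it down on the platter's two drive pins, turn it until the pins drop into its slots and its lower flange lies flush on the platter. Then slip the hold-down cap over the end of the spindle so that it sits on the spool, and let go. Leave the circuit board, the flux tin and the bottle where they are.

Things in the scene. Friction and masses are not known exactly. Their poses are not given: they have to be found in the camera images.
- winder: Bench coil winder, fixed: grey box 90 x 165 mm, 46 mm high, controls on its right half, with a steel platter (68 mm diameter) and upright spindle on top. Origin: on the spindle axis at bench height, z up; the box spans x -45..45, y -125..40 mm. Platter, pins and spindle turn together, to any start angle (not measured), against a brake of about 0.3 N m.
- seat (a point): Middle of the platter's flat top, 56 mm above the bench. Two steel drive pins, 6 mm diameter, 7 mm high, stand on the platter 180 degrees apart, each 21 mm from the axis, at an unmeasured angle (visible from above until covered). A spool resting on them with 2 to 5 N slides round over them; pressed hard it drags the braked platter round with it.
- spindle_end (a point): Top end of the steel spindle on its axis, 69 mm above the platter; the spindle is 10 mm in diameter, its last 7 mm tapering to 5 mm.
- spool: Empty white plastic spool, loose, upright, 70 g, 45 mm high: two flanges 60 mm diameter, 5 mm thick, on a 30 mm core, 12 mm bore through. Origin: centre of underside, z up. Each flange has 4 slots 11 mm wide from the core to 27 mm radius, along its +-x and +-y: fits every quarter turn, about 6 degrees of play each way. Origin 7 mm above point seat when on the pins, level with it when home.
- cap: Hold-down cap, loose, bare metal, upright, 60 g, 33 mm high: ribbed round grip 28 mm in diameter on a foot 36 mm in diameter and 5 mm high. Blind bore from below, 12.4 mm diameter, 26 mm deep. Origin: centre of underside, z up. On the seated spool its origin is 45 mm above point seat.
- pcb_main: Bystander: green circuit board on short standoffs, 46 x 62 x 18 mm, lying on the bench. Origin: centre of the underside.
- flux_tin: Bystander: round tin, 57 mm diameter, 21 mm high. Origin: centre of the underside.
- ipa_bottle: Bystander: upright squeeze bottle with a pointed spout, 42 mm diameter, 129 mm high. Origin: centre of the underside.
Things that resemble listed ones, but are neither listed nor needed, are in the scene too. What is shaped like the spool but brown or orange is not meant.

How it is judged:
By the outcome, as a careful person would: the job done as asked, in the order asked, and still so for the second after the job is handed in, with the robot touching nothing.
It also fails if it takes over 64 s, if anything falls off the work surface, if the arm or the gripper's body presses on something with over 40 N, if the wrist force passes 120 N, or if a joint passes its speed limit or range.

ROBOT

A 6-joint arm with a two-finger parallel gripper is mounted at the origin on a cart in front of the work surface, level with it; the furniture and walls round the work are solid. World frame = base frame: x ahead of the robot, y to its left, z up, the work surface at z = 0. Lengths are in m, angles in rad, forces in N, time in s.
With the tool pointing down it reaches from about 0.35 to 0.85 m from the base axis. Payload 8.1 kg.
Tool frame: the origin (TCP) lies on the mounting face of the last link; the fingertips stand 173 mm ahead of it and the grasp point (between the pads) lies 155 mm ahead of it; z points along the fingers, y is the line along which they close (so a half turn about z gives the same grasp; the last joint's range is limited). The gripper opens to 85 mm and grips with 20 to 120 N. Pads are 22 mm wide; open, the fingers measure 114 mm over their backs; the gripper's body (76 mm by 85 mm) begins 54 mm behind the grasp point. The pads swing forward as they close: fully open they stand 13 mm farther back than shut.
Start: joints at [1.02, 0.13, 1.488, -0, 1.523, -0.085], TCP at [0.269, 0.536, 0.405] pointing down, gripper open.
Joint ranges: [-2.96, 2.96], [-0.89, 2.26], [0.02, 2.5], [-1.34, 4.48], [0, 2.73], [-2.66, 2.66]. Speed limits (rad/s): [2.39, 2.39, 2.79, 3.14, 3.14, 3.14].

INTERFACE

Orientations are given as a 3x3 rotation matrix whose columns are the frame's x, y, z axes.
In Python, from plant import sense, read_camera, finish_job gives the robot as it stands.
- The arm moves only by the tool drive_tool, never from a script. Its argument "plan" is a list of rows, each an object with "xyz": the shift along the world's x, y, z in shares of 0.75 m (1.0 is 0.75 m), a list of three; "roll": the turn about the world's z in a scale on which 1.0 is 45 degrees; "hand": the closure, from 0 (fully open) to 1 (shut). A call has 1 to 12 rows; each row is the pose to reach, as a shift and turn from the pose commanded when the call began; what a row does not reach only later rows make up. A row lasts 1/10 s, in which the tool goes at most 50 mm and 8.59 degrees, less where a joint would pass 70% of its speed; a pose out of reach is approached as far as the arm can. Shift and turn numbers lie between -1 and 1, and a call with a number outside is refused. A call with a gripper value outside its range is refused whole. The fingers move at their own pace and stop on an object; "force" is the grip in N (left out, the last holds). Time passes only in rows, so rows that repeat a pose let the fingers close. It gives the time, the measured TCP pose, the force, the opening and the grip force at its end, in the units of the state.
- sense(): the state, without advancing time (a new reading comes with each control period).
- read_camera(name): name is "scene" or "side" or "wrist"; returns a dict with "frame" (384x512x3 uint8, red, green, blue), "intrinsics" (3x3 intrinsics, pixels), "D" ([k1, k2, p1, p2, k3] as OpenCV has them; the pictures are not rectified), "T" (4x4, takes a point from camera to world coordinates); the wrist camera has in their place "T_tool_cam" (4x4, takes a point from camera to tool coordinates, whose origin is the TCP and whose axes are the flange's). Camera axes: x right, y up, looking along -z (the intrinsics and any distortion apply to the point x, -y, -z); pixel columns grow to the right and rows downward; lengths in m; the calibration is good to about 2 mm. A picture is of the moment at which its call begins: read the wrist's pose just before it. There is no depth.
- finish_job(): hands the job in; it is judged then, once.
The state is a dict: "time": time; "joint_pos": joint angles; "joint_vel": joint speeds; "tau": joint torques, N m; "position": TCP position; "ee_rot": TCP orientation; "ft_force": force on the tool from outside, world axes, zero at the start; "torque": the same for the moment, N m; "width": finger opening in m; "finger_force": force on a finger pad.
Only numpy, scipy, OpenCV 4.12 (cv2) and the standard library are available. Lean on these libraries where they do the work, as an engineer would, in place of code of your own. Each camera call takes 0.05 s, during which the arm holds its last target. There are 200 camera calls.

## Working session

There is one attempt and no reset: what is moved stays moved. The work goes in short steps, Python scripts to look and compute and a tool call to move; the robot and the scene stay as the last step left them, time stands still between calls to the robot, and variables do not carry over. Pictures are saved under pics/ and viewed, at most 10 in all, crops included, and the job is handed in when it is done.

Besides the shell and the picture viewer there is one more tool, called after "Call:" by a JSON object that holds its "method" and its "body", one argument or row to a line. drive_tool: Moves the arm, as the interface text tells. Its arguments: {"type":"object","properties":{"plan":{"type":"array"},"force":{"type":"number"}},"required":["plan"]}

```bash
mkdir -p pics; cat > h.py <<'E'
import numpy as np, cv2
from plant import sense, read_camera, finish_job
def cam(name):
    s=sense(); c=read_camera(name)
    if 'T' in c: T=np.array(c['T'])
    else:
        W=np.eye(4); W[:3,:3]=s['ee_rot']; W[:3,3]=s['position']; T=W@np.array(c['T_tool_cam'])
    return c['frame'],np.array(c['intrinsics'],float),np.array(c['D'],float),T
def save(n,name,crop=None,f=1):
    im=cam(name)[0][:,:,::-1]
    if crop: a,b,c,d=crop; im=im[b:d,a:c]
    cv2.imwrite('pics/'+n+'.png',cv2.resize(im,None,fx=f,fy=f,interpolation=cv2.INTER_CUBIC))
def ray(C,px):
    _,K,D,T=C
    u=cv2.undistortPoints(np.array([[px]],float),K,D)[0,0]
    return T[:3,3],T[:3,:3]@np.array([u[0],-u[1],-1])
def at(C,px,z):
    o,d=ray(C,px); return o+d*(z-o[2])/d[2]
def proj(C,P):
    _,K,D,T=C
    p=(np.atleast_2d(P)-T[:3,3])@T[:3,:3]*[1,-1,-1]
    return cv2.projectPoints(p,np.zeros(3),np.zeros(3),K,D)[0][:,0]
E
python3 - <<'E'
from h import *
a=[cam(n) for n in('scene','side','wrist')]
for n,c in zip('abc',a): cv2.imwrite(f'pics/{n}.png',cv2.resize(c[0][:,:,::-1],(800,600),interpolation=cv2.INTER_CUBIC)); print(c[3].round(3).tolist(),c[1][0,0])
s=sense();print(s['ee_rot'],s['width'],s['time'])
E
```

```text
[[0.836, 0.331, -0.437, 0.053], [-0.548, 0.52, -0.655, -1.046], [0.01, 0.788, 0.616, 0.77], [0.0, 0.0, 0.0, 1.0]] 463.5718401047388
[[-0.977, 0.097, -0.188, 0.351], [-0.211, -0.479, 0.852, 0.412], [-0.007, 0.873, 0.488, 0.543], [0.0, 0.0, 0.0, 1.0]] 395.9959063376658
[[0.449, -0.85, -0.277, 0.199], [0.894, 0.427, 0.14, 0.571], [-0.001, -0.31, 0.951, 0.372], [0.0, 0.0, 0.0, 1.0]] 311.6920876931867
[[-8.93460128e-01  4.49141788e-01 -8.08442521e-04]
 [ 4.49142479e-01  8.93459334e-01 -1.20477267e-03]
 [ 1.81196767e-04 -1.43952222e-03 -9.99998947e-01]] 0.08515490744241581 0.15
```

View pics/a.png

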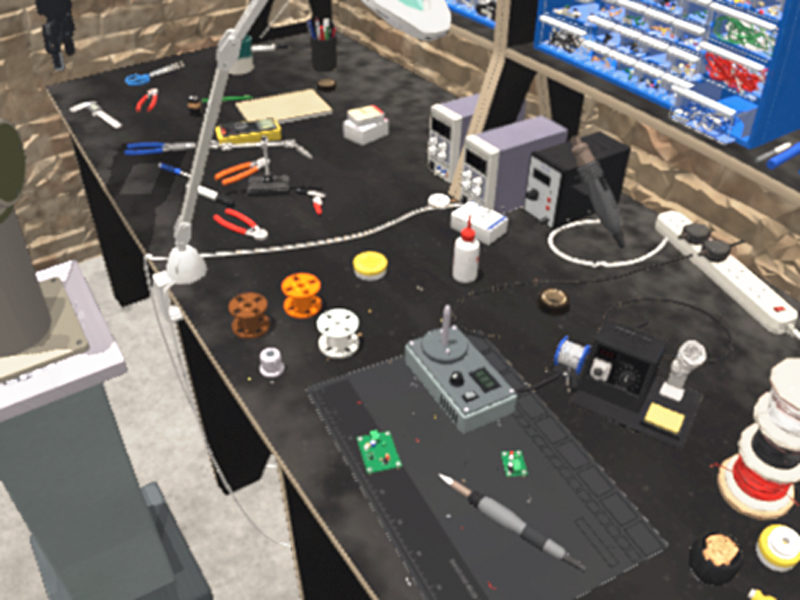

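View pics/b.png

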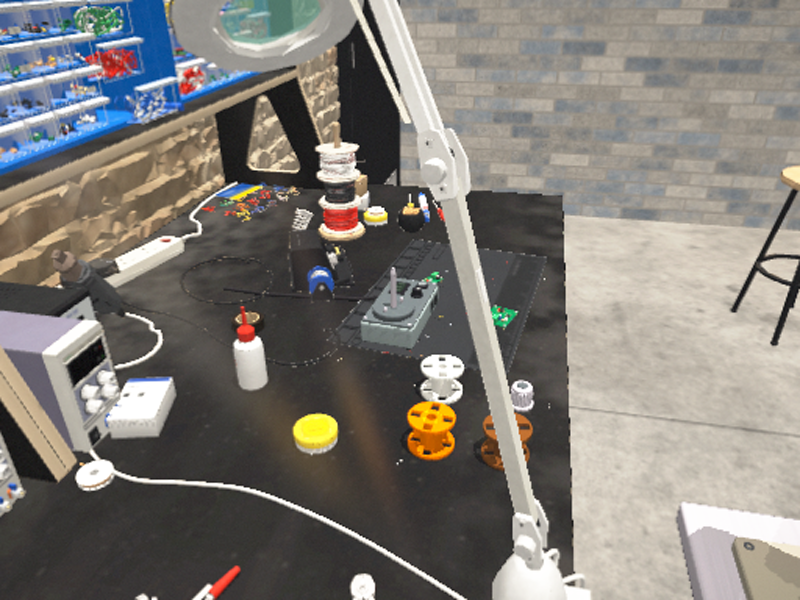

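The scene picture shows the white spool at about (338,325), the cap at (271,355), the spindle tip at (447,308), and the lamp base at (187,265) with its arm rising from there. In the side picture the spool is at (442,365), the cap at (521,386) and the spindle tip at (393,268).

```bash
cat > m.py <<'E'
from h import *
A=cam('scene');B=cam('side');k=1/1.5625
def tri(p,q):
    o1,d1=ray(A,np.array(p)*k);o2,d2=ray(B,np.array(q)*k)
    d1/=np.linalg.norm(d1);d2/=np.linalg.norm(d2)
    t=np.linalg.lstsq(np.c_[d1,-d2],o2-o1,rcond=None)[0]
    a=o1+t[0]*d1;b=o2+t[1]*d2
    return ((a+b)/2).round(4),np.linalg.norm(a-b).round(4)
for n,p,q,z in [('spool',(338,322),(442,364),.045),('cap',(271,353),(521,384),.033),('spindle',(447,308),(393,268),.125),('tin',(370,262),(315,426),.021),('bottle',(467,230),(243,310),.129),('lampbase',(187,255),(528,560),.03),('elbow',(232,45),(434,170),.4),('orange',(302,282),(432,408),.045),('brown',(249,300),(508,424),.045)]:
    print(n,tri(p,q),at(A,np.array(p)*k,z).round(4)[:2],at(B,np.array(q)*k,z).round(4)[:2])
def crop(C,n,c,w,h,f):
    x,y=(np.array(c)*k).astype(int);x0,y0=x-w//2,y-h//2
    return cv2.resize(C[0][y0:y0+h,x0:x0+w,::-1],None,fx=f,fy=f,interpolation=cv2.INTER_CUBIC),(x0,y0)
a,oa=crop(A,'a',(350,335),150,90,5);b,ob=crop(B,'b',(455,330),150,110,5)
cv2.imwrite('pics/d.png',np.vstack([a,b])[:,:]);print(oa,ob,a.shape)
m=cv2.imread('pics/d.png');cv2.imwrite('pics/d1.png',cv2.resize(m,None,fx=.6,fy=.6));
E
python3 m.py
```

```text
spool (array([ 0.4508, -0.3071,  0.0456]), np.float64(0.0005)) [ 0.4514 -0.3064] [ 0.4507 -0.3078]
cap (array([ 0.3391, -0.3006,  0.0319]), np.float64(0.0001)) [ 0.3388 -0.3017] [ 0.3391 -0.2991]
spindle (array([ 0.5516, -0.4422,  0.1229]), np.float64(0.0008)) [ 0.5504 -0.444 ] [ 0.5501 -0.4374]
tin (array([ 0.5937, -0.1715,  0.02  ]), np.float64(0.0011)) [ 0.5923 -0.1729] [ 0.5938 -0.1708]
bottle (array([ 0.7236, -0.2797,  0.1103]), np.float64(0.0185)) [ 0.6919 -0.3082] [ 0.7194 -0.26  ]
lampbase (array([ 0.3198, -0.0046,  0.04  ]), np.float64(0.0003)) [0.3233 0.0096] [ 0.3194 -0.013 ]
elbow (array([ 0.4282, -0.0484,  0.4049]), np.float64(0.0069)) [ 0.4382 -0.0292] [ 0.427  -0.0571]
orange (array([ 0.4467, -0.1978,  0.0531]), np.float64(0.0008)) [ 0.4517 -0.1881] [ 0.4479 -0.2076]
brown (array([ 0.3536, -0.1904,  0.0502]), np.float64(0.0048)) [ 0.3583 -0.1841] [ 0.3513 -0.1958]
(np.int64(149), np.int64(169)) (np.int64(216), np.int64(156)) (450, 750, 3)
```

View pics/c.png

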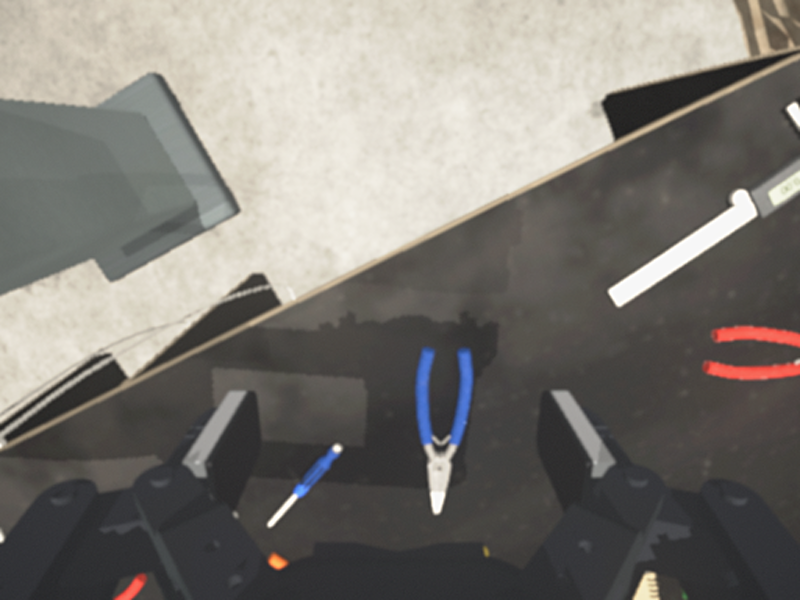

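```bash
cat >> m.py <<'E'
print('--')
E
sed -i 's/^for n,p,q,z in.*/for n,p,q,z in [("head",(405,15),(262,25),.5)]:/' m.py
cat >> m.py <<'E'
for p,f in [((232,45),0),((245,22),0),((258,0),0)]:
    best=min(((tri(p,(434-(434-385)*t,165-165*t)),t) for t in np.linspace(-.3,1.2,40)),key=lambda v:v[0][1]);print(p,best)
for p in [(187,255),(200,180),(215,120),(228,60)]:
    best=min(((tri(p,(434+(520-434)*t,165+(530-165)*t)),t) for t in np.linspace(-.2,1.2,40)),key=lambda v:v[0][1]);print(p,best)
E
python3 m.py
```

```text
head (array([ 0.6253, -0.2221,  0.4759]), np.float64(0.0246)) [ 0.5548 -0.3186] [ 0.566  -0.0757]
(np.int64(149), np.int64(169)) (np.int64(216), np.int64(156)) (450, 750, 3)
--
(232, 45) ((array([ 0.4284, -0.0559,  0.4099]), np.float64(0.0008)), np.float64(0.046153846153846156))
(245, 22) ((array([ 0.4446, -0.0725,  0.445 ]), np.float64(0.0019)), np.float64(0.35384615384615387))
(258, 0) ((array([ 0.46  , -0.0906,  0.4789]), np.float64(0.0016)), np.float64(0.6615384615384616))
(187, 255) ((array([ 0.3201, -0.002 ,  0.0382]), np.float64(0.0006)), np.float64(1.0923076923076922))
(200, 180) ((array([ 0.3607, -0.0154,  0.1819]), np.float64(0.0019)), np.float64(0.7333333333333332))
(215, 120) ((array([ 0.3937, -0.0427,  0.2931]), np.float64(0.0035)), np.float64(0.3743589743589743))
(228, 60) ((array([ 0.4214, -0.0547,  0.3888]), np.float64(0.0037)), np.float64(0.051282051282051266))
```

View pics/d1.png

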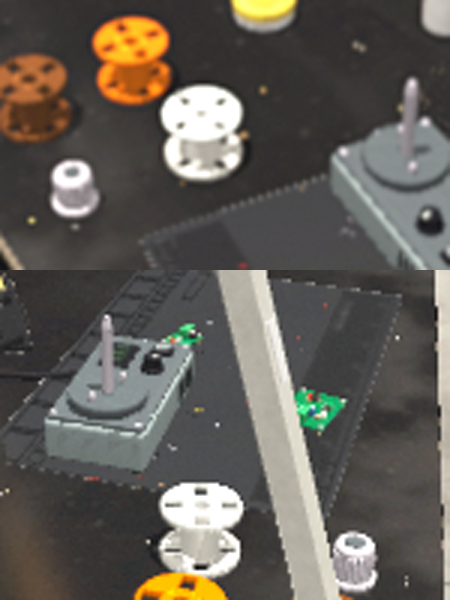

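The enlarged crop confirms the upright white spool, the cap and the bare spindle. The lamp pole leans out from (0.32, 0) to (0.43, -0.05) at a height of 0.41. I'll swing past it close in and high.

Careful with the scale: shifts go in shares of 0.75 m and turns go in shares of 45 degrees. That gives: -0.3 m / 0.75 = -0.4, 0.11 m / 0.75 = 0.1467.

Call:
{"method": "drive_tool", "body": {
  "plan": [
    {"xyz":[-0.0133,-0.0267,0.06],"roll":0,"hand":0},
    {"xyz":[-0.04,-0.0667,0.1067],"roll":0,"hand":0},
    {"xyz":[-0.06,-0.12,0.1467],"roll":0,"hand":0},
    {"xyz":[-0.08,-0.1667,0.1867],"roll":0,"hand":0},
    {"xyz":[-0.1,-0.2133,0.2267],"roll":0,"hand":0},
    {"xyz":[-0.12,-0.2667,0.2533],"roll":0,"hand":0},
    {"xyz":[-0.1333,-0.3147,0.26],"roll":0,"hand":0},
    {"xyz":[-0.1067,-0.36,0.26],"roll":0,"hand":0},
    {"xyz":[-0.08,-0.4,0.26],"roll":0,"hand":0}
  ]
}}

```text
time: 1.25
position: [0.2087, 0.2346, 0.6007]
ee_rot: [[-0.895, 0.447, 0.003], [0.447, 0.895, 0.002], [-0.001, 0.003, -1.0]]
ft_force: [0.7, 0.3, -0.1]
width: 0.0856
finger_force: 0.0
```

Scaled: -0.44 m / 0.75 = -0.5867, -0.16 m / 0.75 = -0.2133.

Call:
{"method": "drive_tool", "body": {
  "plan": [
    {"xyz":[0.0467,-0.04,0],"roll":0,"hand":0},
    {"xyz":[0.08,-0.0933,0],"roll":0,"hand":0},
    {"xyz":[0.1067,-0.1533,0],"roll":0,"hand":0},
    {"xyz":[0.1267,-0.2133,0],"roll":0,"hand":0},
    {"xyz":[0.1333,-0.2733,0],"roll":0,"hand":0},
    {"xyz":[0.14,-0.3333,0],"roll":0,"hand":0},
    {"xyz":[0.1333,-0.4,0],"roll":0,"hand":0},
    {"xyz":[0.1133,-0.46,0],"roll":0,"hand":0},
    {"xyz":[0.0933,-0.52,0],"roll":0,"hand":0},
    {"xyz":[0.0933,-0.5733,0],"roll":0,"hand":0},
    {"xyz":[0.0933,-0.5867,0],"roll":0,"hand":0}
  ]
}}

```text
time: 2.35
position: [0.2785, -0.2069, 0.5991]
ee_rot: [[-0.891, 0.453, -0.001], [0.453, 0.891, -0.0], [0.001, -0.001, -1.0]]
ft_force: [0.6, 0.6, -0.7]
width: 0.085
finger_force: 0.0
```

Scaled: -0.2 m / 0.75 = -0.2667, -0.14 m / 0.75 = -0.1867.

Call:
{"method": "drive_tool", "body": {
  "plan": [
    {"xyz":[0.0133,-0.0667,-0.0267],"roll":0,"hand":0},
    {"xyz":[0.04,-0.12,-0.0667],"roll":0,"hand":0},
    {"xyz":[0.08,-0.16,-0.1067],"roll":0,"hand":0},
    {"xyz":[0.12,-0.1867,-0.1467],"roll":0,"hand":0},
    {"xyz":[0.16,-0.1867,-0.2],"roll":0,"hand":0},
    {"xyz":[0.1867,-0.1867,-0.2533],"roll":0,"hand":0},
    {"xyz":[0.1867,-0.1867,-0.2667],"roll":0,"hand":0},
    {"xyz":[0.1867,-0.1867,-0.2667],"roll":0,"hand":0}
  ]
}}

```text
time: 3.15
position: [0.4195, -0.3428, 0.397]
ee_rot: [[-0.894, 0.448, -0.004], [0.448, 0.894, 0.004], [0.005, 0.002, -1.0]]
ft_force: [-0.4, 0.2, -0.2]
width: 0.0853
finger_force: 0.0
```

```bash
python3 - <<'E'
from h import *
import pickle
C=cam('wrist');pickle.dump(C,open('w1.pkl','wb'))
cv2.imwrite('pics/w1.png',cv2.resize(C[0][:,:,::-1],(800,600),interpolation=cv2.INTER_CUBIC))
k=1.5625
for n,p in [('spool',(.451,-.307,.045)),('cap',(.339,-.3006,.033)),('sp',(.551,-.441,.125)),('seat',(.551,-.441,.056))]: print(n,proj(C,p)*k)
s=sense();print(s['joint_pos'],s['position'])
E
```

```text
spool [[465.34464429 283.33473977]]
cap [[400.70506264 125.70212868]]
sp [[352.66526516 545.38023967]]
seat [[360.26461887 475.79775498]]
[-7.80499052e-01 -2.32489560e-02  1.65625472e+00 -2.01671476e-04
  1.50990420e+00 -1.88636687e+00] [ 0.41946631 -0.34337492  0.39981508]
```

View pics/w1.png

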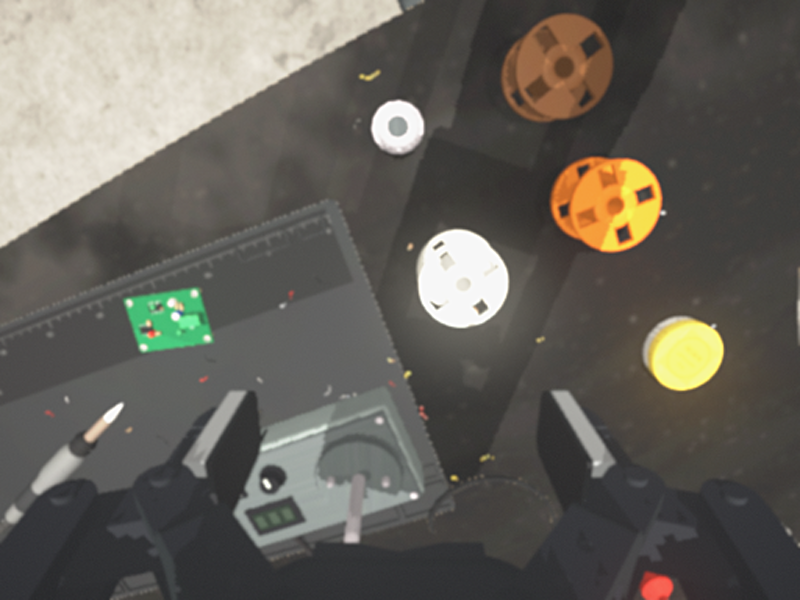

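The wrist view matches my predictions within about 1 mm: spool bore at (463,284), cap at (398,127), spindle base near (360,478). Two pins show near (330,482) and (386,482). I'll enlarge to read the angles.

```bash
python3 - <<'E'
import pickle,cv2,numpy as np
C=pickle.load(open('w1.pkl','rb'));im=C[0][:,:,::-1]
a=im[275:335,190:290];b=im[140:215,255:335]
f=lambda x,s:cv2.resize(x,None,fx=s,fy=s,interpolation=cv2.INTER_CUBIC)
a=f(a,4);b=f(b,5)
# a 400x240, b 400x375
b=np.vstack([b]); o=np.zeros((375,800,3),np.uint8);o[:240,:400]=a;o[:,400:]=b
cv2.imwrite('pics/e.png',o)
E
```

```text
(no output)
```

View pics/e.png

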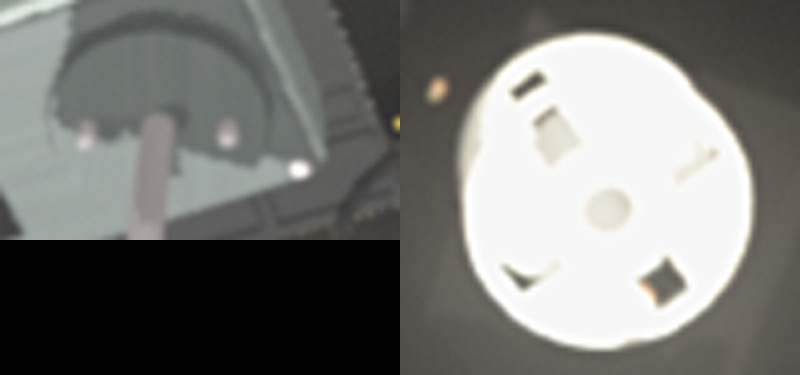

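Pins (enlarged): tops at (86,126) and (229,124). Spool slots: about (697,162)/(530,273) and (545,115)/(663,283), with the bore at (608,209).

```bash
python3 - <<'E'
from h import *
import pickle
C=pickle.load(open('w1.pkl','rb'))
P=[at(C,(190+x/4,275+y/4),.063) for x,y in [(86,126),(229,124)]]
B=[at(C,(190+x/4,275+y/4),.056) for x,y in [(84,150),(228,148)]]
ang=lambda v:np.degrees(np.arctan2(v[1],v[0]))
for Q in(P,B):print('axis',(Q[0]+Q[1])/2,np.linalg.norm(Q[0]-Q[1]),ang(Q[1]-Q[0]))
S=lambda x,y:at(C,(255+(x-400)/5,140+y/5),.045)
a,b,c,d,e=[S(*p) for p in [(697,162),(530,273),(545,115),(663,283),(608,209)]]
print('bore',e,'slots',ang(a-b),ang(c-d),ang(a-e),ang(c-e),ang(b-e)+180,ang(d-e),np.linalg.norm(a-e),np.linalg.norm(d-e))
# outline
g=C[0].min(axis=2)[140:215,255:335];m=(g>200).astype(np.uint8)
for z in(.045,):
    cs=max(cv2.findContours(m,0,2)[0],key=cv2.contourArea)[:,0]+[255,140]
    print(cv2.minEnclosingCircle(cs.astype(np.float32)),)
print('cap',at(C,np.array([398,127])/1.5625,.033))
E
```

```text
axis [ 0.54800255 -0.44045157  0.063     ] 0.041866832532758975 64.55088613666004
axis [ 0.56014098 -0.44806833  0.056     ] 0.043490759152794684 64.57143495609554
bore [ 0.45088615 -0.3083866   0.045     ] slots 98.79611201427741 -170.90069659032622 92.63915135829726 -172.1413303449212 104.79709183004327 10.570381295270414 0.02128715991633047 0.021029148220022654
((294.5, 177.75), 31.349939346313477)
cap [ 0.33893574 -0.30253206  0.033     ]
```

Scaled: -0.21 m / 0.75 = -0.28, -0.15 m / 0.75 = -0.2, -9.4 degrees / 45 = -0.2089.

Call:
{"method": "drive_tool", "body": {
  "plan": [
    {"xyz":[0.0267,0.0267,-0.04],"roll":-0.1111,"hand":0},
    {"xyz":[0.042,0.0473,-0.0933],"roll":-0.2089,"hand":0},
    {"xyz":[0.042,0.0473,-0.1467],"roll":-0.2089,"hand":0},
    {"xyz":[0.042,0.0473,-0.2],"roll":-0.2089,"hand":0},
    {"xyz":[0.042,0.0473,-0.24],"roll":-0.2089,"hand":0},
    {"xyz":[0.042,0.0473,-0.2667],"roll":-0.2089,"hand":0},
    {"xyz":[0.042,0.0473,-0.28],"roll":-0.2089,"hand":0},
    {"xyz":[0.042,0.0473,-0.28],"roll":-0.2089,"hand":0}
  ]
}}

```text
time: 4.0
position: [0.4511, -0.3089, 0.1908]
ee_rot: [[-0.808, 0.589, 0.001], [0.589, 0.808, -0.001], [-0.001, -0.0, -1.0]]
ft_force: [0.5, 0.3, -0.1]
width: 0.0855
finger_force: 0.0
```

Call:
{"method": "drive_tool", "body": {
  "force": 25,
  "plan": [
    {"xyz":[0,0,0],"roll":0,"hand":0.5},
    {"xyz":[0,0,0],"roll":0,"hand":0.5},
    {"xyz":[0,0,0],"roll":0,"hand":0.5},
    {"xyz":[0,0,0],"roll":0,"hand":0.5},
    {"xyz":[0,0,0],"roll":0,"hand":0.5}
  ]
}}

```text
time: 4.5
position: [0.4519, -0.3093, 0.1924]
ee_rot: [[-0.808, 0.589, 0.003], [0.589, 0.808, -0.003], [-0.004, -0.0, -1.0]]
ft_force: [-1.8, 1.1, 6.9]
width: 0.0588
finger_force: 25.3
```

```bash
python3 - <<'E'
from h import *
s=sense();print(s['position'],s['width'],s['finger_force'],s['ft_force'],s['joint_pos'])
E
```

```text
[ 0.45188954 -0.30928352  0.19237013] 0.05880461954907723 25.314401015639305 [-1.79822528  1.130841    6.89060462] [-6.93778713e-01  1.98896558e-01  1.82185121e+00 -1.66676008e-04
  1.11697121e+00 -1.63461144e+00]
```

Scaled: 0.16 m / 0.75 = 0.2133, 0.14 m / 0.75 = 0.1867, -34.5 degrees / 45 = -0.7667.

Call:
{"method": "drive_tool", "body": {
  "plan": [
    {"xyz":[0,0,0.0267],"roll":0,"hand":0.5},
    {"xyz":[0,0,0.08],"roll":0,"hand":0.5},
    {"xyz":[0,0,0.1333],"roll":-0.0667,"hand":0.5},
    {"xyz":[0.0133,-0.0133,0.1867],"roll":-0.2,"hand":0.5},
    {"xyz":[0.04,-0.0467,0.2133],"roll":-0.3333,"hand":0.5},
    {"xyz":[0.0667,-0.0867,0.2133],"roll":-0.4667,"hand":0.5},
    {"xyz":[0.0933,-0.1267,0.2133],"roll":-0.6,"hand":0.5},
    {"xyz":[0.12,-0.16,0.2133],"roll":-0.7333,"hand":0.5},
    {"xyz":[0.132,-0.176,0.2133],"roll":-0.7667,"hand":0.5},
    {"xyz":[0.132,-0.176,0.2133],"roll":-0.7667,"hand":0.5},
    {"xyz":[0.132,-0.176,0.2133],"roll":-0.7667,"hand":0.5}
  ]
}}

```text
time: 5.6
position: [0.5499, -0.4403, 0.3502]
ee_rot: [[-0.333, 0.943, 0.0], [0.943, 0.333, -0.0], [-0.0, 0.0, -1.0]]
ft_force: [-0.4, -0.5, -1.0]
width: 0.0587
finger_force: 27.3
```

```bash
python3 - <<'E'
from h import *
import pickle
A=cam('scene');B=cam('side');s=sense();pickle.dump((A,B,s),open('h1.pkl','wb'))
print(s['position'],s['ee_rot'],s['width'],s['finger_force'])
o=[]
for C in(A,B):
    p=proj(C,(.551,-.441,.15))[0];x,y=(p-[40,50]).astype(int);print(x,y)
    c=C[0][y:y+110,x:x+80,::-1];o.append(cv2.resize(c,(400,550),interpolation=cv2.INTER_CUBIC))
cv2.imwrite('pics/f.png',np.hstack(o))
E
```

```text
[ 0.54969352 -0.43972282  0.35022212] [[-3.33361221e-01  9.42799171e-01  1.39125919e-04]
 [ 9.42799181e-01  3.33361222e-01  1.52303804e-05]
 [-3.20199962e-05  1.36245020e-04 -9.99999990e-01]] 0.05866813652482027 27.325642481446266
246 137
211 111
```

View pics/f.png

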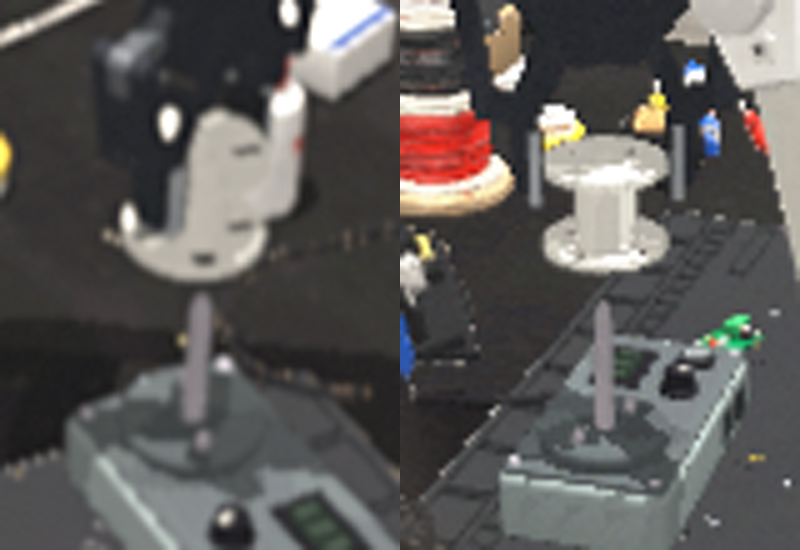

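Spool is held upright over the spindle. Side crop: lower flange spans x 543–669, bottom y 272, spindle tip (603,301). Scene crop: flange right edge x 268, bottom y 281, spindle tip (203,293).

```bash
python3 - <<'E'
from h import *
import pickle
from scipy.optimize import least_squares
A,B,s=pickle.load(open('h1.pkl','rb'))
t=np.linspace(0,2*np.pi,120)
cyl=np.array([[.03*np.cos(a),.03*np.sin(a),z] for z in(0,.005) for a in t])
fa=lambda P:(proj(A,P)-[246,137])*5
fb=lambda P:(proj(B,P)-[211,111])*5+[400,0]
def ext(c):
    P=cyl+c;a=fa(P);b=fb(P)
    return np.array([a[:,0].max(),a[:,1].max(),b[:,0].min(),b[:,0].max(),b[:,1].max()])
r=least_squares(lambda c:ext(c)-[268,281,543,669,272],[.55,-.44,.16]);print('spool',r.x,r.fun)
r2=least_squares(lambda c:np.r_[fa(np.r_[c,.125])[0]-[203,291],fb(np.r_[c,.125])[0]-[603,300]],[.55,-.44]);print('tip',r2.x,r2.fun)
r3=least_squares(lambda c:np.r_[fa(np.r_[c,.056])[0]-[194,417],fb(np.r_[c,.056])[0]-[606,428]],[.55,-.44]);print('base',r3.x,r3.fun)
r4=least_squares(lambda c:np.r_[fa(np.r_[c[:2],.0595])[0]-[202,440],fb(np.r_[c[:2],.0595])[0]-[579,437],fa(np.r_[c[2:],.0595])[0]-[184,390],fb(np.r_[c[2:],.0595])[0]-[630,405]],[.55,-.44]*2);print(r4.x,r4.fun)
print(s['position'])
E
```

```text
spool [ 0.54904222 -0.43852162  0.15607711] [-2.7777271   2.51335009 -1.30014071 -1.98591877 -2.59483618]
tip [ 0.55271962 -0.44081511] [-2.73264496  3.91889732 -3.97994815 -0.85717598]
base [ 0.55116237 -0.44279416] [-2.92564008 -1.88142939 -1.18767399 -7.13603099]
[ 0.55604624 -0.44669575  0.54545602 -0.4404037 ] [  3.25652325 -29.61270355  18.04965543 -26.73452667  -5.70468438
  21.04790867 -15.29234548  13.14067967]
[ 0.54969352 -0.43972282  0.35022212]
```

Scaled: -0.038 m / 0.75 = -0.0507, -0.0025 m / 0.75 = -0.0033.

Call:
{"method": "drive_tool", "body": {
  "plan": [
    {"xyz":[0.0033,-0.0033,0],"roll":0,"hand":0.5},
    {"xyz":[0.0033,-0.0033,-0.0133],"roll":0,"hand":0.5},
    {"xyz":[0.0033,-0.0033,-0.0267],"roll":0,"hand":0.5},
    {"xyz":[0.0033,-0.0033,-0.036],"roll":0,"hand":0.5},
    {"xyz":[0.0033,-0.0033,-0.044],"roll":0,"hand":0.5},
    {"xyz":[0.0033,-0.0033,-0.0507],"roll":0,"hand":0.5},
    {"xyz":[0.0033,-0.0033,-0.0507],"roll":0,"hand":0.5}
  ]
}}

```text
time: 6.4
position: [0.5523, -0.4428, 0.3105]
ee_rot: [[-0.332, 0.943, -0.001], [0.943, 0.332, 0.001], [0.001, -0.001, -1.0]]
ft_force: [-0.0, -0.8, -1.1]
width: 0.0589
finger_force: 27.3
```

Scaled: -0.012 m / 0.75 = -0.016, -0.008 m / 0.75 = -0.0107.

Call:
{"method": "drive_tool", "body": {
  "plan": [
    {"xyz":[0,0,-0.0053],"roll":0,"hand":0.5},
    {"xyz":[0,0,-0.0107],"roll":0,"hand":0.5},
    {"xyz":[0,0,-0.016],"roll":0,"hand":0.5},
    {"xyz":[0,0,-0.016],"roll":0,"hand":0.5}
  ]
}}

```text
time: 6.8
position: [0.5524, -0.4429, 0.2989]
ee_rot: [[-0.332, 0.943, -0.0], [0.943, 0.332, 0.0], [0.0, -0.0, -1.0]]
ft_force: [0.2, -1.4, -1.4]
width: 0.0581
finger_force: 27.3
```

Call:
{"method": "drive_tool", "body": {
  "plan": [
    {"xyz":[0,0,-0.008],"roll":0,"hand":0.5},
    {"xyz":[0,0,-0.016],"roll":0,"hand":0.5},
    {"xyz":[0,0,-0.024],"roll":0,"hand":0.5},
    {"xyz":[0,0,-0.032],"roll":0,"hand":0.5},
    {"xyz":[0,0,-0.04],"roll":0,"hand":0.5},
    {"xyz":[0,0,-0.04],"roll":0,"hand":0.5}
  ]
}}

```text
time: 7.4
position: [0.5525, -0.4436, 0.2692]
ee_rot: [[-0.332, 0.943, 0.001], [0.943, 0.332, -0.002], [-0.002, 0.0, -1.0]]
ft_force: [3.9, -7.9, -4.0]
width: 0.0586
finger_force: 27.6
```

Scaled: -0.001 m / 0.75 = -0.0013, 0.0005 m / 0.75 = 0.0007.

Call:
{"method": "drive_tool", "body": {
  "plan": [
    {"xyz":[0.0007,-0.0013,0],"roll":0,"hand":0.5},
    {"xyz":[0.0007,-0.0013,0],"roll":0,"hand":0.5}
  ]
}}

```text
time: 7.6
position: [0.5529, -0.4441, 0.2691]
ee_rot: [[-0.332, 0.943, -0.0], [0.943, 0.332, -0.0], [0.0, -0.0, -1.0]]
ft_force: [0.5, -5.1, -1.0]
width: 0.0585
finger_force: 27.7
```

Scaled: -0.008 m / 0.75 = -0.0107, -0.004 m / 0.75 = -0.0053.

Call:
{"method": "drive_tool", "body": {
  "plan": [
    {"xyz":[0,-0.0011,0],"roll":0,"hand":0.5},
    {"xyz":[0,-0.0016,-0.0053],"roll":0,"hand":0.5},
    {"xyz":[0,-0.0016,-0.0107],"roll":0,"hand":0.5},
    {"xyz":[0,-0.0016,-0.0107],"roll":0,"hand":0.5}
  ]
}}

```text
time: 8.0
position: [0.5528, -0.4447, 0.2604]
ee_rot: [[-0.333, 0.943, -0.001], [0.943, 0.333, 0.001], [0.001, -0.001, -1.0]]
ft_force: [0.2, -1.0, -2.1]
width: 0.0582
finger_force: 27.7
```

Scaled: -0.004 m / 0.75 = -0.0053, -0.003 m / 0.75 = -0.004.

Call:
{"method": "drive_tool", "body": {
  "plan": [
    {"xyz":[0,0,-0.002],"roll":0,"hand":0.5},
    {"xyz":[0,0,-0.004],"roll":0,"hand":0.5},
    {"xyz":[0,0,-0.0053],"roll":0,"hand":0.5},
    {"xyz":[0,0,-0.0053],"roll":0,"hand":0.5}
  ]
}}

```text
time: 8.4
position: [0.5529, -0.445, 0.2574]
ee_rot: [[-0.332, 0.943, -0.0], [0.943, 0.332, 0.0], [0.001, -0.0, -1.0]]
ft_force: [0.3, 0.7, 0.3]
width: 0.0586
finger_force: 27.7
```

Scaled: -0.001 m / 0.75 = -0.0013.

Call:
{"method": "drive_tool", "body": {
  "plan": [
    {"xyz":[0,0,-0.0013],"roll":0,"hand":0.5},
    {"xyz":[0,0,-0.0013],"roll":0,"hand":0.5}
  ]
}}

```text
time: 8.6
position: [0.553, -0.4451, 0.2566]
ee_rot: [[-0.332, 0.943, -0.0], [0.943, 0.332, 0.0], [0.0, -0.0, -1.0]]
ft_force: [0.1, -0.1, -1.2]
width: 0.0584
finger_force: 27.7
```

```bash
python3 - <<'E'
from h import *
for i in range(3):
    c=cam('side');s=sense();print(s['position'][2],s['ft_force'])
E
```

```text
0.25665136586914994 [-0.45306877 -0.52410833 -1.15631806]
0.25670482346271967 [-0.06976689 -0.14866975 -0.84341139]
0.2567550570592023 [-0.34395735  0.54852378 -0.94492697]
```

Scaled: -0.002 m / 0.75 = -0.0027, -0.001 m / 0.75 = -0.0013.

Call:
{"method": "drive_tool", "body": {
  "plan": [
    {"xyz":[0,0,-0.0013],"roll":0,"hand":0.5},
    {"xyz":[0,0,-0.0027],"roll":0,"hand":0.5},
    {"xyz":[0,0,-0.0027],"roll":0,"hand":0.5}
  ]
}}

```text
time: 9.05
position: [0.5529, -0.4451, 0.2544]
ee_rot: [[-0.332, 0.943, -0.0], [0.943, 0.332, 0.0], [0.0, -0.0, -1.0]]
ft_force: [-0.3, -0.4, -0.9]
width: 0.0587
finger_force: 27.7
```

Scaled: -0.002 m / 0.75 = -0.0027, -0.001 m / 0.75 = -0.0013.

Call:
{"method": "drive_tool", "body": {
  "plan": [
    {"xyz":[0,0,-0.0013],"roll":0,"hand":0.5},
    {"xyz":[0,0,-0.0027],"roll":0,"hand":0.5},
    {"xyz":[0,0,-0.0027],"roll":0,"hand":0.5}
  ]
}}

```text
time: 9.35
position: [0.5529, -0.445, 0.2524]
ee_rot: [[-0.332, 0.943, -0.0], [0.943, 0.332, 0.0], [0.0, -0.0, -1.0]]
ft_force: [0.8, -0.4, -0.4]
width: 0.0585
finger_force: 27.7
```

Scaled: -0.002 m / 0.75 = -0.0027, -0.001 m / 0.75 = -0.0013.

Call:
{"method": "drive_tool", "body": {
  "plan": [
    {"xyz":[0,0,-0.0013],"roll":0,"hand":0.5},
    {"xyz":[0,0,-0.0027],"roll":0,"hand":0.5},
    {"xyz":[0,0,-0.0027],"roll":0,"hand":0.5}
  ]
}}

```text
time: 9.65
position: [0.5529, -0.4451, 0.2504]
ee_rot: [[-0.332, 0.943, -0.0], [0.943, 0.332, 0.0], [0.0, -0.0, -1.0]]
ft_force: [-0.3, 1.2, -1.0]
width: 0.0584
finger_force: 27.7
```

Call:
{"method": "drive_tool", "body": {
  "plan": [
    {"xyz":[0,0,-0.0009],"roll":0,"hand":0.5},
    {"xyz":[0,0,-0.0019],"roll":0,"hand":0.5},
    {"xyz":[0,0,-0.0019],"roll":0,"hand":0.5}
  ]
}}

```text
time: 9.95
position: [0.5529, -0.4451, 0.2491]
ee_rot: [[-0.332, 0.943, -0.0], [0.943, 0.332, 0.0], [0.0, -0.0, -1.0]]
ft_force: [0.3, -0.6, -0.2]
width: 0.0583
finger_force: 27.7
```

Call:
{"method": "drive_tool", "body": {
  "plan": [
    {"xyz":[0,0,-0.0009],"roll":0,"hand":0.5},
    {"xyz":[0,0,-0.0019],"roll":0,"hand":0.5},
    {"xyz":[0,0,-0.0019],"roll":0,"hand":0.5}
  ]
}}

```text
time: 10.25
position: [0.5531, -0.4454, 0.2485]
ee_rot: [[-0.332, 0.943, 0.001], [0.943, 0.332, -0.001], [-0.001, 0.0, -1.0]]
ft_force: [-0.1, -2.0, 2.6]
width: 0.0584
finger_force: 27.9
```

Scaled: -0.16 m / 0.75 = -0.2133, 0.001 m / 0.75 = 0.0013.

Call:
{"method": "drive_tool", "body": {
  "plan": [
    {"xyz":[0,0,0.0013],"roll":0,"hand":0.3},
    {"xyz":[0,0,0.0013],"roll":0,"hand":0},
    {"xyz":[0,0,0.0013],"roll":0,"hand":0},
    {"xyz":[0,0,0.0013],"roll":0,"hand":0},
    {"xyz":[0,0,0.0267],"roll":0,"hand":0},
    {"xyz":[0,0,0.08],"roll":0,"hand":0},
    {"xyz":[0,0,0.1333],"roll":0,"hand":0},
    {"xyz":[-0.0533,0.0267,0.1467],"roll":0,"hand":0},
    {"xyz":[-0.1067,0.0667,0.1467],"roll":0,"hand":0},
    {"xyz":[-0.16,0.1067,0.1467],"roll":0,"hand":0},
    {"xyz":[-0.2133,0.1467,0.1467],"roll":0,"hand":0},
    {"xyz":[-0.2133,0.1467,0.1467],"roll":0,"hand":0}
  ]
}}

```text
time: 11.45
position: [0.3881, -0.3306, 0.3546]
ee_rot: [[-0.332, 0.943, -0.006], [0.943, 0.332, 0.006], [0.007, -0.004, -1.0]]
ft_force: [1.2, -0.1, 0.4]
width: 0.0851
finger_force: 0.0
```

```bash
python3 - <<'E'
from h import *
import pickle
A=cam('scene');B=cam('side');W=cam('wrist');s=sense();pickle.dump((A,B,W,s),open('h2.pkl','wb'))
print(s['position'],s['ee_rot'],s['width'],s['joint_pos'])
o=[]
for C in(A,B):
    p=proj(C,(.553,-.445,.09))[0];x,y=(p-[30,35]).astype(int);print(x,y)
    c=C[0][y:y+70,x:x+60,::-1];o.append(cv2.resize(c,(360,420),interpolation=cv2.INTER_CUBIC))
w=cv2.resize(W[0][:,:,::-1],(560,420))[:,:]
cv2.imwrite('pics/g.png',cv2.resize(np.hstack(o+[w]),None,fx=.625,fy=.625) if 0 else np.vstack([np.hstack(o)[:, :],])) 
cv2.imwrite('pics/w2.png',cv2.resize(W[0][:,:,::-1],(800,600)))
print('cap px',proj(W,(.339,-.3015,.033))*1.5625)
E
```

```text
[ 0.3930717  -0.33521296  0.35877921] [[-3.32283087e-01  9.43178359e-01  1.59139336e-03]
 [ 9.43177565e-01  3.32285453e-01 -1.56827122e-03]
 [-2.00795634e-03  9.79856512e-04 -9.99997504e-01]] 0.0852493360729414 [-8.05415171e-01 -7.13352905e-02  1.77817002e+00  6.16544156e-05
  1.43252448e+00 -1.14414847e+00]
256 174
221 147
cap px [[331.7871862  194.29105157]]
```

View pics/g.png

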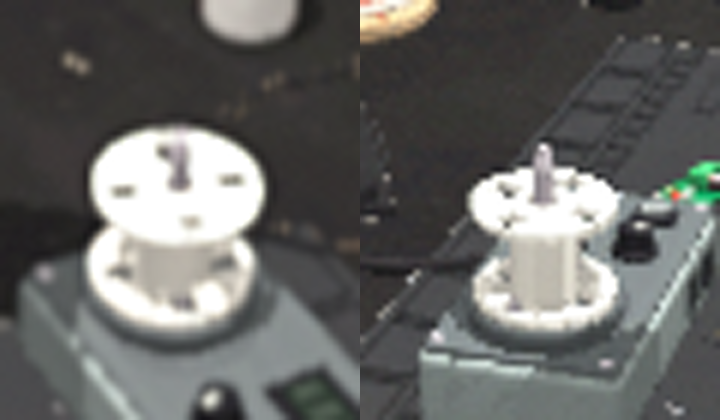

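Both views show the spool level on the platter, with the spindle tip at (543,143) and the bore at about (543,203) in the side crop. I'll check the exposed length numerically and refine the cap position.

```bash
python3 - <<'E'
from h import *
import pickle
A,B,W,s=pickle.load(open('h2.pkl','rb'))
for z in(.125,.101,.108):print(z,((proj(B,(.5525,-.4445,z))-[221,147])*6+[360,0]),(proj(A,(.5525,-.4445,z))-[256,174])*6)
t=np.linspace(0,2*np.pi,90)
for z in (0,.007):
    c=np.array([[.5525+.03*np.cos(a),-.4445+.03*np.sin(a),.101+z] for a in t])
    b=(proj(B,c)-[221,147])*6+[360,0];a=(proj(A,c)-[256,174])*6;print(z,b.min(0),b.max(0),a.min(0),a.max(0))
p=(proj(W,(.339,-.3015,.033))[0]).astype(int)
x,y=p-30;g=W[0][y:y+60,x:x+60].min(2)
m=(g>110).astype(np.uint8);n,l,st,ce=cv2.connectedComponentsWithStats(m)
for i in range(1,n):
    if st[i,4]>100:
        cs=max(cv2.findContours((l==i).astype(np.uint8),0,2)[0],key=cv2.contourArea);(cx,cy),r=cv2.minEnclosingCircle(cs)
        q=np.array([cx+x,cy+y]);print(st[i],q,r,at(W,q,.033),at(W,q,.005))
d=W[0][y+5:y+55,x+5:x+55].min(2)
print(d[::5,::3])
E
```

```text
0.125 [[541.36128263 139.20475473]] [[185.89745057 137.55407795]]
0.101 [[542.15164697 191.69733922]] [[181.95160619 187.55605025]]
0.108 [[541.92311551 176.51710037]] [[183.09306821 173.12523759]]
0 [469.66861789 159.9841382 ] [614.62541801 225.15898265] [100.74550407 135.6359499 ] [263.13702594 241.85520322]
0.007 [469.18597886 145.09040313] [614.65014153 209.68268656] [101.53880438 121.30724336] [264.62664901 227.33443931]
[  14   10   37   38 1108] [213.67756081 122.18191719] 19.047849655151367 [ 0.33958372 -0.29919655  0.033     ] [ 0.33704585 -0.30290657  0.005     ]
[[ 67  66  65  65  67  67  63  68  66  66  53  50  50  50  53  55  56]
 [ 68  68  68  69  67  63  62 120 200 232 214  87  49  53  54  57  56]
 [ 69  68  68  68  62 213 249 239 236 193 189 221 199 157  61  58  56]
 [ 70  69  70  65 225 244 247 247 247 248 200 177 161 175 182  63  57]
 [ 73  70  69  99 250 247 250 187 157 190 219 203 189 160 187 145  55]
 [ 78  74  69 170 248 248 164 163 156 152 155 212 196 172 185 148  57]
 [ 79  78  77 120 250 248 227 150 158 160 201 248 235 167 191  81  54]
 [ 83  76  75  70 124 251 247 248 249 248 247 247 222 170  91  59  57]
 [ 78  72  93  72  71  68 123 202 221 232 195 123  73  70  72  75  62]
 [ 78  71  84  90  73  71  70  72  72  71  70  72  73  74  73  75  77]]
```

Exposed spindle matches the home height (on the pins would sit about 15 crop px higher). The cap is at (0.339, -0.302), so I'm grasping it.

Scaled: -0.178 m / 0.75 = -0.2373, -0.172 m / 0.75 = -0.2293.

Call:
{"method": "drive_tool", "body": {
  "plan": [
    {"xyz":[-0.04,0.0267,-0.0267],"roll":0,"hand":0},
    {"xyz":[-0.072,0.044,-0.0667],"roll":0,"hand":0},
    {"xyz":[-0.072,0.044,-0.12],"roll":0,"hand":0},
    {"xyz":[-0.072,0.044,-0.1733],"roll":0,"hand":0},
    {"xyz":[-0.072,0.044,-0.2133],"roll":0,"hand":0},
    {"xyz":[-0.072,0.044,-0.2293],"roll":0,"hand":0},
    {"xyz":[-0.072,0.044,-0.2373],"roll":0,"hand":0},
    {"xyz":[-0.072,0.044,-0.2373],"roll":0,"hand":0.3},
    {"xyz":[-0.072,0.044,-0.2373],"roll":0,"hand":0.55}
  ]
}}

```text
time: 12.5
position: [0.3399, -0.3031, 0.1815]
ee_rot: [[-0.332, 0.943, 0.002], [0.943, 0.332, -0.002], [-0.002, 0.001, -1.0]]
ft_force: [0.3, 0.1, 0.4]
width: 0.0589
finger_force: 0.0
```

Call:
{"method": "drive_tool", "body": {
  "force": 30,
  "plan": [
    {"xyz":[0,0,0],"roll":0,"hand":0.8},
    {"xyz":[0,0,0],"roll":0,"hand":0.9},
    {"xyz":[0,0,0],"roll":0,"hand":0.9},
    {"xyz":[0,0,0],"roll":0,"hand":0.9},
    {"xyz":[0,0,0],"roll":0,"hand":0.9}
  ]
}}

```text
time: 13.0
position: [0.3395, -0.3026, 0.1812]
ee_rot: [[-0.332, 0.943, 0.002], [0.943, 0.332, -0.002], [-0.002, 0.001, -1.0]]
ft_force: [-0.8, 1.4, 6.7]
width: 0.0263
finger_force: 29.2
```

Scaled: 0.213 m / 0.75 = 0.284, 0.16 m / 0.75 = 0.2133.

Call:
{"method": "drive_tool", "body": {
  "plan": [
    {"xyz":[0,0,0.04],"roll":0,"hand":0.9},
    {"xyz":[0,0,0.1],"roll":0,"hand":0.9},
    {"xyz":[0.0133,-0.0067,0.16],"roll":0,"hand":0.9},
    {"xyz":[0.0533,-0.04,0.2],"roll":0,"hand":0.9},
    {"xyz":[0.1067,-0.0733,0.2133],"roll":0,"hand":0.9},
    {"xyz":[0.16,-0.1067,0.2133],"roll":0,"hand":0.9},
    {"xyz":[0.2067,-0.14,0.2133],"roll":0,"hand":0.9},
    {"xyz":[0.2467,-0.1667,0.2133],"roll":0,"hand":0.9},
    {"xyz":[0.2733,-0.1827,0.2133],"roll":0,"hand":0.9},
    {"xyz":[0.284,-0.1893,0.2133],"roll":0,"hand":0.9},
    {"xyz":[0.284,-0.1893,0.2133],"roll":0,"hand":0.9},
    {"xyz":[0.284,-0.1893,0.2133],"roll":0,"hand":0.9}
  ]
}}

```text
time: 14.2
position: [0.5517, -0.4439, 0.3395]
ee_rot: [[-0.332, 0.943, -0.001], [0.943, 0.332, 0.001], [0.001, -0.0, -1.0]]
ft_force: [-0.6, 0.3, -1.3]
width: 0.0261
finger_force: 29.8
```

```bash
python3 - <<'E'
from h import *
import pickle
A=cam('scene');B=cam('side');s=sense();pickle.dump((A,B,s),open('h3.pkl','wb'))
print(s['position'],s['width'],s['ft_force'])
o=[]
for C in(A,B):
    p=proj(C,(.553,-.445,.13))[0];x,y=(p-[25,37]).astype(int);print(x,y)
    c=C[0][y:y+75,x:x+50,::-1];o.append(cv2.resize(c,(400,600),interpolation=cv2.INTER_CUBIC))
    for z in(.125,.16):print(z,(proj(C,np.r_[s['position'][:2],z])-[x,y])*8)
cv2.imwrite('pics/k.png',np.hstack(o))
E
```

```text
[ 0.55141398 -0.44378404  0.33994294] 0.026375453626800643 [ 0.18088752 -0.13424236 -0.9701653 ]
262 158
0.125 [[195.10691762 311.36406684]]
0.16 [[202.89621933 210.50499077]]
226 131
0.125 [[204.74972649 314.891303  ]]
0.16 [[203.21695395 209.66224837]]
```

View pics/k.png

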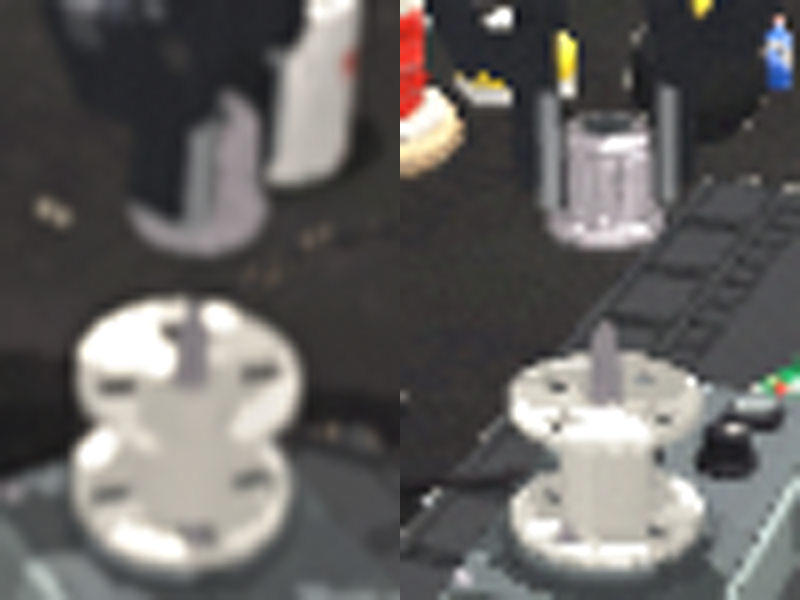

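The cap hangs upright, its foot centred over the spindle in both views within about 1 mm (scene x 199 vs 193 tip; side 605 vs 604). Lowering it.

Scaled: -0.042 m / 0.75 = -0.056, 0.001 m / 0.75 = 0.0013.

Call:
{"method": "drive_tool", "body": {
  "plan": [
    {"xyz":[0.0013,-0.0011,-0.0133],"roll":0,"hand":0.9},
    {"xyz":[0.0013,-0.0011,-0.0267],"roll":0,"hand":0.9},
    {"xyz":[0.0013,-0.0011,-0.0373],"roll":0,"hand":0.9},
    {"xyz":[0.0013,-0.0011,-0.0453],"roll":0,"hand":0.9},
    {"xyz":[0.0013,-0.0011,-0.0507],"roll":0,"hand":0.9},
    {"xyz":[0.0013,-0.0011,-0.056],"roll":0,"hand":0.9},
    {"xyz":[0.0013,-0.0011,-0.056],"roll":0,"hand":0.9}
  ]
}}

```text
time: 15.0
position: [0.5528, -0.4448, 0.2972]
ee_rot: [[-0.332, 0.943, -0.001], [0.943, 0.332, 0.001], [0.001, -0.0, -1.0]]
ft_force: [-0.7, 0.1, -1.1]
width: 0.0263
finger_force: 29.8
```

Scaled: -0.012 m / 0.75 = -0.016, -0.008 m / 0.75 = -0.0107.

Call:
{"method": "drive_tool", "body": {
  "plan": [
    {"xyz":[0,0,-0.0053],"roll":0,"hand":0.9},
    {"xyz":[0,0,-0.0107],"roll":0,"hand":0.9},
    {"xyz":[0,0,-0.016],"roll":0,"hand":0.9},
    {"xyz":[0,0,-0.016],"roll":0,"hand":0.9}
  ]
}}

```text
time: 15.4
position: [0.5528, -0.4447, 0.2849]
ee_rot: [[-0.332, 0.943, -0.001], [0.943, 0.332, 0.001], [0.001, -0.001, -1.0]]
ft_force: [-0.8, 0.1, -1.2]
width: 0.0264
finger_force: 29.8
```

Scaled: -0.002 m / 0.75 = -0.0027, -0.001 m / 0.75 = -0.0013.

Call:
{"method": "drive_tool", "body": {
  "plan": [
    {"xyz":[0,0,-0.0013],"roll":0,"hand":0.9},
    {"xyz":[0,0,-0.0027],"roll":0,"hand":0.9},
    {"xyz":[0,0,-0.0027],"roll":0,"hand":0.9}
  ]
}}

```text
time: 15.7
position: [0.553, -0.4449, 0.2839]
ee_rot: [[-0.332, 0.943, 0.0], [0.943, 0.332, -0.0], [-0.0, 0.0, -1.0]]
ft_force: [0.4, -0.4, -1.1]
width: 0.0265
finger_force: 29.8
```

Scaled: -0.002 m / 0.75 = -0.0027, -0.001 m / 0.75 = -0.0013.

Call:
{"method": "drive_tool", "body": {
  "plan": [
    {"xyz":[0,0,-0.0013],"roll":0,"hand":0.9},
    {"xyz":[0,0,-0.0027],"roll":0,"hand":0.9},
    {"xyz":[0,0,-0.0027],"roll":0,"hand":0.9}
  ]
}}

```text
time: 16.0
position: [0.5531, -0.445, 0.2823]
ee_rot: [[-0.332, 0.943, 0.0], [0.943, 0.332, -0.0], [-0.001, 0.0, -1.0]]
ft_force: [0.2, 0.5, 1.9]
width: 0.0262
finger_force: 30.0
```

Contact at the expected height; releasing.

Scaled: -0.12 m / 0.75 = -0.16, 0.11 m / 0.75 = 0.1467.

Call:
{"method": "drive_tool", "body": {
  "plan": [
    {"xyz":[0,0,0],"roll":0,"hand":0.6},
    {"xyz":[0,0,0],"roll":0,"hand":0.3},
    {"xyz":[0,0,0],"roll":0,"hand":0.2},
    {"xyz":[0,0,0.0067],"roll":0,"hand":0},
    {"xyz":[0,0,0.04],"roll":0,"hand":0},
    {"xyz":[0,0,0.08],"roll":0,"hand":0},
    {"xyz":[-0.0133,0.0133,0.12],"roll":0,"hand":0},
    {"xyz":[-0.0667,0.04,0.1467],"roll":0,"hand":0},
    {"xyz":[-0.12,0.08,0.1467],"roll":0,"hand":0},
    {"xyz":[-0.16,0.1067,0.1467],"roll":0,"hand":0},
    {"xyz":[-0.16,0.1067,0.1467],"roll":0,"hand":0},
    {"xyz":[-0.16,0.1067,0.1467],"roll":0,"hand":0}
  ]
}}

```text
time: 17.2
position: [0.4325, -0.3646, 0.3927]
ee_rot: [[-0.332, 0.943, 0.001], [0.943, 0.332, -0.001], [-0.001, 0.001, -1.0]]
ft_force: [-0.6, -0.6, 0.1]
width: 0.0854
finger_force: 0.0
```

```bash
python3 - <<'E'
from h import *
A=cam('scene');B=cam('side');s=sense()
print(s['position'],s['width'],s['ft_force'])
o=[]
for C in(A,B):
    p=proj(C,(.553,-.445,.10))[0];x,y=(p-[25,37]).astype(int)
    c=C[0][y:y+75,x:x+50,::-1];o.append(cv2.resize(c,(400,600),interpolation=cv2.INTER_CUBIC))
    for z in(.056,.101,.134):print(z,(proj(C,(.5528,-.4447,z))-[x,y])*8)
cv2.imwrite('pics/z.png',np.hstack(o))
E
```

```text
[ 0.43355334 -0.36539081  0.39285629] 0.08533286493488541 [-0.18744025 -0.35105019 -0.15185653]
0.056 [[194.32507514 417.89288285]]
0.101 [[203.90162672 298.08966622]]
0.134 [[211.19367928 205.90501728]]
0.056 [[203.99559736 422.03061878]]
0.101 [[202.07008213 295.22697334]]
0.134 [[200.6013649  198.56817241]]
```

View pics/z.png

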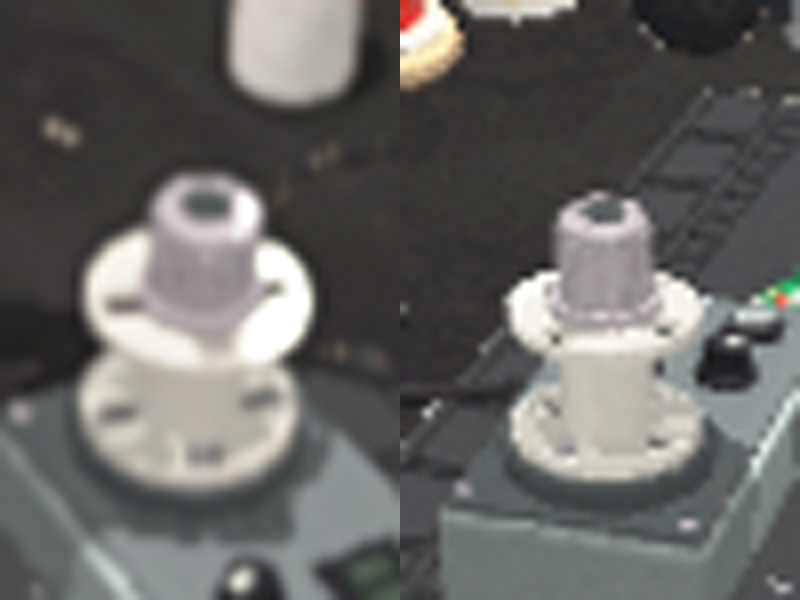

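The cap sits flat and centred on the spool (cap top at about (207,205) in the scene crop, prediction (211,206)). The spool is flush on the platter and the arm is clear.

```bash
python3 -c "from plant import finish_job;print(finish_job())"
```

```text
the job is handed in; nothing more can be done
None
```

The winder is ready and handed in at about 17 s: the spool is flush on the platter with the pins in its slots (lined up before lowering, so no turning was needed), the cap is on top, and the arm is clear without having touched the board, tin or bottle.

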